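Clamp a phone in the bonding jig and shut the lid

ROBOT

A 7-joint arm with a two-finger parallel gripper is mounted at the origin on the work surface. World frame = base frame: x ahead of the robot, y to its left, z up, the work surface at z = 0. Lengths are in mm, angles in rad, forces in N, time in s.
With the tool pointing down it reaches from about 400 to 875 mm from the base axis. Payload 4.4 kg.
Tool frame: the origin (TCP) lies at the very end of the fingers, on their centre line; the grasp point (between the pads) lies 19 mm behind it; z points along the fingers, y is the line along which they close (so a half turn about z gives the same grasp; the last joint's range is limited). The gripper opens to 85 mm and grips with 20 to 120 N. Pads are 22 mm wide; open, the fingers measure 114 mm over their backs; the gripper's body (76 mm by 85 mm) begins 54 mm behind the grasp point. The pads swing forward as they close: fully open they stand 13 mm farther back than shut.
Start: joints at [1.282, 0.628, 0.038, 1.517, -0.027, 0.996, -0.02], TCP at [143.652, -633.942, 231.313] pointing down, gripper open.
Joint ranges: [-3.06, 3.06], [-0.37, 2.12], [-1.25, 1.32], [0.18, 2.47], [-1.1, 4.24], [0.23, 1.98], [-2.94, 2.94]. Speed limits (rad/s): [2.57, 2.57, 3.14, 3.14, 3.14, 3.14, 3.14].

INTERFACE

Orientations are given as [roll, pitch, yaw] about the fixed x, y, z axes, in that order (R = Rz(yaw) Ry(pitch) Rx(roll)).
In Python, from cell import status, get_image, ctrl, models gives the robot as it stands.
- The arm moves only by the shell command python3 -m handwheel 'ROWS' [OPENING]. ROWS is JSON, a list of rows, each an object with "delta_pos": the shift along the world's x, y, z in cm, a list of three; "yaw": the turn about the world's z in rad. A call has 1 to 10 rows; each row shifts and turns the commanded pose from where the row before left it; what a row does not reach is not made up. A row lasts 1/12 s, in which the tool goes at most 41.7 mm and 7.16 degrees, less where a joint would pass 70% of its speed; a pose out of reach is approached as far as the arm can. A call is refused whole if a number of a shift passes 4.17 or a number of a turn 0.125, either way. A call with a gripper value outside its range is refused whole. OPENING is the opening, from -1 (shut) to 1 (fully open), set as the call begins (- or left out, the last holds). The fingers move at their own pace and stop on an object; the grip force is fixed at half the most. Time passes only in rows, so rows that do not move let the fingers close. It gives the time, the measured TCP pose, the force, the opening and the grip force at its end, in the units of the state.
- status.read_state(): the state, without advancing time (a new reading comes with each control period).
- get_image(name): name is "scene" or "side" or "wrist"; returns a dict with "color" (384x512x3 uint8, red, green, blue), "z_map" (384x512 float32, mm along the optical axis (not along the pixel's ray), 0 where there is no reading), "fx", "fy", "cx", "cy" (pixels), "k1" (the pictures are not rectified: a ray, as slopes to the right and down, at radius r is drawn at 1 + k1 r^2 times it, then the intrinsics apply), "position" and "rotation" of the camera in the world; the wrist camera has in their place "hand_eye" (4x4, takes a point from camera to tool coordinates, whose origin is the TCP and whose axes are the flange's). Camera axes: x right, y up, looking along -z (the intrinsics and any distortion apply to the point x, -y, -z); pixel columns grow to the right and rows downward; lengths in mm; the calibration is good to about 2 mm. A picture is of the moment at which its call begins: read the wrist's pose just before it.
- ctrl.finish_job(): hands the job in; it is judged then, once.
Trained networks look in a picture, given as the dict that the camera call returned (one of the last four; its "shot" number tells which), for a name from the list of things; names that differ only in an ending like _2 or _b are one class to them, and where a whole thing is asked for, a point or a joint stands for the part that bears it (a point fixed in the world has none). Each returns a list of dicts, best first, with "score" (0 to 1); they miss things now and then, are a little off and sometimes report something else, mostly with a low value. They report only what shows in the picture. A call takes as long as a camera call. They do not tell look-alikes from the thing itself.
- models.boxes_of(picture, name): "rect" ([left, top, right, bottom] in pixels, round what is visible of it).
The state is a dict: "clock": time; "qpos": joint angles; "qd": joint speeds; "tau": joint torques, N m; "eef_pos": TCP position; "tool_rot": TCP orientation; "force": force on the tool from outside, world axes, zero at the start; "torque": the same for the moment, N m; "width": finger opening in mm; "gripper_force": force on a finger pad.
Only numpy, scipy, OpenCV 4.12 (cv2) and the standard library are available. Lean on these libraries where they do the work, as an engineer would, in place of code of your own. Each camera call takes 0.05 s, during which the arm holds its last target. There are 200 camera calls.

TASK

Get the phone ready to cure in the bonding jig: slide the jaw along until it holds the phone snugly against the end fence, then turn the jaw's clamp knob clockwise all the way until it stops, so that the jaw is locked there. Then lower the hinged lid gently until it is fully closed over the phone. Leave the cup, the can and the screwdriver where they are.

Things in the scene. Friction and masses are not known exactly. Their poses are not given: they have to be found in the camera images.
- jig: fixed aluminium jig, base plate 150 (x) x 340 (y) x 16 mm; origin under its centre, x away from the robot at yaw 0. In its frame: end fence face at y = -155 mm, 12 mm high above the plate; the phone lies on the plate (z = 16 mm) between low walls 12 mm high with inner faces at x = +-39.5 mm; the jaw slides along y on a rail on the +y half
- phone: black phone 75 (x) x 150 (y) x 9 mm lying flat and loose in the jig, long side along the jig's y. Origin at the centre of its underside. When home against the fence its centre is at jig y = -80 mm; it starts some millimetres short of that
- jaw (a joint): travel of the sliding jaw in m, 0 = fully back (away from the phone), grows towards the fence (jig -y); about 0.050 when it holds the phone against the fence. Stiff slide, about 3 N, while the knob is loose
- jaw_face (a point): middle of the jaw's rubber face (50 mm wide) that meets the phone's end, 5 mm above the plate. Behind it (jig +y) a bar 30 mm wide, top 19 mm above the plate, then 52 to 102 mm behind the face a metal block 60 (x) x 50 (y) mm, 44 mm high above the plate, whose sloped head (up to 75 mm above the plate) carries the knob
- clamp (a joint): angle of the clamp knob in rad, 0 = loose, grows clockwise as seen from outside along its axis, stops at 1.4 = tight. The jaw is braked as it goes past about 0.9
- clamp_grip (a point): where to grip the knob, on its axis: a black wing 44 long, 12 thick, 30 mm tall on a disc 36 mm across. The point is 7 mm below the wing's top, 22 mm above the disc. z = knob axis pointing out, leaning 35 degrees from vertical to the jig's -x; x = along the wing (turns with it), y = across its thickness. At 0.7 rad the wing points straight up and down the slope
- lid (a joint): angle of the lid in rad, 0 = fully closed, grows as it opens. The hinge is stiff and the lid stays where it is left
- lid_hinge (a point): middle of the lid's hinge line, on the lid's upper (outer) face plane, at the jig's far (+x) side; its frame turns with the lid: -x points along the lid towards its free edge, z is the normal of its outer face
- lid_tab (a point): end of the black pull tab, on the outer face plane, 122 mm from the hinge. The grey lid is a 6 mm plate, 105 mm from hinge to free edge, 134 mm wide; the tab in the middle of the free edge is 34 mm wide and stands out 17 mm more. Closed, the lid's outer face is level, 35 mm above the table
- cup: white mug, 76 mm across and 75 mm high, beside the jig, bystander; origin under its centre
- can: steel can, 70 mm across and 90 mm high, beside the jig, bystander; origin under its centre
- driver: screwdriver 150 mm long lying on the table in front of the jig, bystander; origin near its middle
Things that resemble listed ones, but are neither listed nor needed, are in the scene too. Of the things shaped like the phone, the black one is meant.

How it is judged (in metres and radians):
On the way, in this order (a step that is already met when the one before it is completed fails the run):
1. the jaw holds the phone snugly against the fence (phone within 3 mm of home, jaw within 3 mm of the phone), lid still open (y of phone in the frame of jig below -0.077 m and value of joint jaw above 0.047 m and value of joint lid above 0.5 rad), for 0.2 s.
2. the clamp knob is turned tight (past 1.2 rad) with the phone still held, lid still open (all of step 1 and value of joint clamp above 1.2 rad), for 0.2 s.
At the end, for the whole second after the job is handed in: the phone lies flat within 3 mm of home against the fence, the jaw within 3 mm of its clamped position (0.050), the clamp knob turned past 1.2 rad, the lid closed to under 0.06 rad, and everything at rest (value of joint clamp above 1.2 rad and y of phone in the frame of jig below -0.077 m and value of joint jaw above 0.047 m and value of joint lid below 0.06 rad and angle between phone's own z axis and vertical below 0.05 rad and linear speed of phone below 0.01 m/s); the robot touches nothing.
It fails at once if the lid is slammed (closing faster than 3 rad/s) (velocity of joint lid below -3 rad/s).
It fails at once if a bystander is moved by more than 30 mm (distance of any of cup, can, driver from where it was at the start of the episode above 0.03 m).
It also fails if it takes over 51 s, if anything falls off the work surface, if the arm or the gripper's body presses on something with over 40 N, if the wrist force passes 120 N, or if a joint passes its speed limit or range.

## Working session

There is one attempt and no reset: what is moved stays moved. The work goes in short steps, Python scripts to look and compute and a shell command to move; the robot and the scene stay as the last step left them, time stands still between calls to the robot, and variables do not carry over. Pictures are saved under pics/ and viewed, at most 10 in all, crops included, and the job is handed in when it is done.

```bash
ls; mkdir -p pics
cat > h.py <<'E'
import numpy as np, cv2, json
from cell import status, get_image, ctrl, models
from scipy.spatial.transform import Rotation as R
def pose():
    s=status.read_state(); T=np.eye(4); T[:3,:3]=R.from_euler('xyz',s['tool_rot']).as_matrix(); T[:3,3]=s['eef_pos']; return T
def snap(name):
    T=pose(); p=get_image(name)
    if 'hand_eye' in p: C=T@np.array(p['hand_eye'])
    else:
        C=np.eye(4); r=np.array(p['rotation']); C[:3,:3]=r if r.shape==(3,3) else R.from_euler('xyz',r).as_matrix(); C[:3,3]=p['position']
    p['C']=C; return p
def ray(p,u,v):
    a=np.array([(u-p['cx'])/p['fx'],(v-p['cy'])/p['fy']],float); b=a.copy()
    for _ in range(20): b=a/(1+p['k1']*(b@b))
    return b
def pt(p,u,v,z=None):
    b=ray(p,u,v); z=p['z_map'][int(round(v)),int(round(u))] if z is None else z
    return p['C'][:3,:3]@(np.array([b[0],-b[1],-1])*z)+p['C'][:3,3]
def at_h(p,u,v,h):
    b=ray(p,u,v); d=p['C'][:3,:3]@np.array([b[0],-b[1],-1]); o=p['C'][:3,3]; return o+d*(h-o[2])/d[2]
def cloud(p):
    H,W=p['z_map'].shape; v,u=np.mgrid[:H,:W]
    a=np.stack([(u-p['cx'])/p['fx'],(v-p['cy'])/p['fy']],-1); b=a.copy()
    for _ in range(20): b=a/(1+p['k1']*(b**2).sum(-1,keepdims=True))
    z=p['z_map'][...,None]; c=np.concatenate([b[...,:1],-b[...,1:],-np.ones_like(z)],-1)*z
    return c@p['C'][:3,:3].T+p['C'][:3,3]
def proj(p,X):
    c=p['C'][:3,:3].T@(np.array(X,float)-p['C'][:3,3]); b=np.array([c[0],-c[1]])/-c[2]; b=b*(1+p['k1']*(b@b))
    return b*[p['fx'],p['fy']]+[p['cx'],p['cy']]
def save(p,f,crop=None,s=1):
    im=p['color'][...,::-1]
    if crop: l,t,r,b=crop; im=im[t:b,l:r]
    cv2.imwrite('pics/'+f,cv2.resize(im,None,fx=s,fy=s,interpolation=cv2.INTER_CUBIC))
E
python3 - <<'E'
from h import *
print(status.read_state())
ims=[]
for n in ('scene','side'):
    p=snap(n); ims.append(p['color']); print(n,p['C'].round(3).tolist(),p['fx'],p['k1'])
    for k in ('jig','phone','jaw','clamp','lid','lid_tab','cup','can','driver'):
        print(k,[(round(b['score'],2),np.round(b['rect']).tolist()) for b in models.boxes_of(p,k)[:3]])
    save(p,n+'.png',None,1.5)
E
```

```text
pics
{'clock': 0.0, 'qpos': array([ 1.28221908,  0.62932885,  0.03846107,  1.51837489, -0.02698859,
        0.99630016, -0.02000321]), 'qd': array([-0.00033175, -0.00080008, -0.00050243,  0.00043656, -0.00087604,
       -0.00086419,  0.00217048]), 'tau': array([-7.11801613e-05, -5.63402188e+01,  1.22581758e+00, -1.93448585e+01,
        1.07946209e-02,  1.06764186e-02,  7.99497748e-07]), 'eef_pos': array([ 143.48564645, -633.3215918 ,  230.39843638]), 'tool_rot': array([-3.13970047e+00,  4.50854371e-05,  2.22764674e-01]), 'force': array([-0.70593379,  0.6437999 ,  0.60450849]), 'torque': array([-0.06202318,  0.01211705,  0.01596503]), 'gripper_force': 0.0, 'width': 85.42156340668976}
scene [[0.844, -0.307, 0.439, 970.313], [0.536, 0.453, -0.713, -759.865], [0.02, 0.837, 0.547, 735.927], [0.0, 0.0, 0.0, 1.0]] 398.700209820202 -0.03427560643399099
jig [(0.68, [189.0, 211.0, 309.0, 331.0]), (0.17, [205.0, 278.0, 230.0, 311.0])]
phone [(0.96, [87.0, 239.0, 143.0, 270.0]), (0.77, [208.0, 279.0, 232.0, 312.0])]
jaw [(0.65, [265.0, 214.0, 293.0, 264.0])]
clamp [(0.48, [264.0, 212.0, 282.0, 2
[... 244 characters left out ...]
 308.0, 194.0, 365.0])]
side [[0.973, 0.155, -0.172, 298.752], [-0.231, 0.708, -0.667, -667.261], [0.018, 0.689, 0.724, 888.991], [0.0, 0.0, 0.0, 1.0]] 375.5578642750377 -0.11162657293260292
jig [(0.69, [267.0, 192.0, 350.0, 309.0])]
phone [(0.78, [288.0, 240.0, 336.0, 299.0])]
jaw [(0.7, [290.0, 244.0, 335.0, 296.0]), (0.66, [285.0, 189.0, 311.0, 237.0])]
clamp [(0.59, [284.0, 188.0, 300.0, 207.0]), (0.2, [235.0, 261.0, 281.0, 278.0])]
lid [(0.51, [318.0, 229.0, 342.0, 285.0])]
lid_tab [(0.72, [318.0, 229.0, 342.0, 286.0])]
cup [(0.88, [262.0, 158.0, 284.0, 188.0])]
can [(0.65, [319.0, 314.0, 357.0, 361.0]), (0.62, [290.0, 242.0, 334.0, 295.0])]
driver [(0.88, [226.0, 257.0, 280.0, 278.0])]
```

View pics/scene.png

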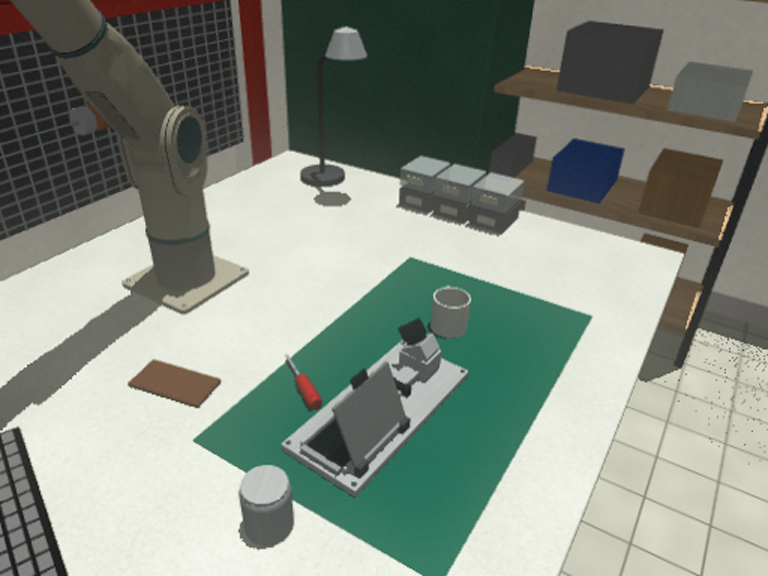

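View pics/side.png

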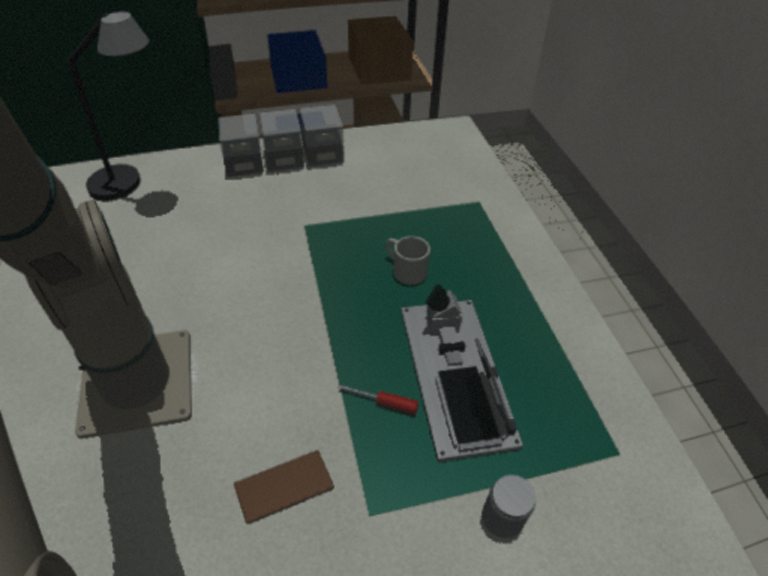

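The black phone (side ≈ (470,405) of 768 px) lies in the jig between the walls. The brown slab at (284,487) is the look-alike, and it's neither black nor in the jig. The lid is open, leaning at the far side. The knob is at (438,295), the mug at (410,260), the can at (508,508) and the driver at (380,400).

Run:
```python
from h import *
p=snap('side'); q=snap('scene')
print('side plate corners',[at_h(p,u/1.5,v/1.5,16).round() .tolist() for u,v in ((403,308),(470,302),(520,448),(440,457))])
print('scene plate corners',[at_h(q,u/1.5,v/1.5,16).round().tolist() for u,v in ((284,445),(356,493),(467,373))])
P=cloud(p); 
for n,(u,v) in dict(knob=(438,293),cup=(410,260),can=(512,492),driver=(397,402),lidtop=(480,343),phone=(470,405),plate=(425,390)).items(): print(n,P[int(v/1.5),int(u/1.5)].round())
Q=cloud(q)
for n,(u,v) in dict(knob=(413,330),lid=(370,415),tab=(359,378),lidtop1=(340,405),lidtop2=(385,366),cup=(452,310),can=(265,480),plate=(455,375)).items(): print('scene',n,Q[int(v/1.5),int(u/1.5)].round())
```

```text
side plate corners [[537.0, 58.0, 16.0], [678.0, 43.0, 16.0], [651.0, -292.0, 16.0], [512.0, -276.0, 16.0]]
scene plate corners [[518.0, -276.0, 16.0], [663.0, -290.0, 16.0], [686.0, 42.0, 16.0]]
knob [588.   7. 105.]
cup [569. 136.  74.]
can [ 581. -388.   89.]
driver [ 466. -158.   21.]
lidtop [663. -60.  14.]
phone [ 592. -195.   24.]
plate [ 525. -141.   13.]
scene knob [588.   3.  97.]
scene lid [ 629. -204.   85.]
scene tab [ 605. -197.  140.]
scene lidtop1 [ 606. -250.  129.]
scene lidtop2 [ 614. -140.  128.]
scene cup [602. 138.  70.]
scene can [ 580. -387.   89.]
scene plate [668.  26.  14.]
```

```bash
python3 -m handwheel '[{"delta_pos":[2.5,3.0,0.6],"yaw":-0.1},{"delta_pos":[2.5,3.0,0.6],"yaw":-0.1},{"delta_pos":[2.5,3.0,0.6],"yaw":-0.1},{"delta_pos":[2.5,3.0,0.6],"yaw":0},{"delta_pos":[2.5,3.0,0.6],"yaw":0},{"delta_pos":[2.5,3.0,0.6],"yaw":0},{"delta_pos":[2.5,3.0,0.6],"yaw":0},{"delta_pos":[2.5,3.0,0.6],"yaw":0},{"delta_pos":[2.5,3.0,0.6],"yaw":0},{"delta_pos":[2.5,3.0,0.6],"yaw":0}]' -1
python3 -m handwheel '[{"delta_pos":[2.5,3.2,0.6],"yaw":0},{"delta_pos":[2.5,3.2,0.6],"yaw":0},{"delta_pos":[2.5,3.2,0.6],"yaw":0},{"delta_pos":[2.5,3.2,0.6],"yaw":0},{"delta_pos":[2.5,3.2,0.6],"yaw":0},{"delta_pos":[2.5,3.2,0.6],"yaw":0},{"delta_pos":[2.5,3.2,0.6],"yaw":0},{"delta_pos":[0,3.5,0],"yaw":0},{"delta_pos":[0,3.5,0],"yaw":0},{"delta_pos":[0,0,0],"yaw":0}]'
python3 - <<'E'
from h import *
p=snap('wrist'); print(pose().round(3).tolist(), np.array(p['hand_eye']).round(3).tolist())
save(p,'w1.png',None,1.5); np.savez('w1.npz',**{k:v for k,v in p.items()})
for k in ('jaw','clamp','lid','phone','cup'): print(k,[(round(b['score'],2),np.round(b['rect']).tolist()) for b in models.boxes_of(p,k)[:2]])
E
```

```text
clock: 1.93
eef_pos: [394.6, -332.3, 291.9]
tool_rot: [3.141, -0.001, -0.077]
force: [-0.2, -0.3, -0.5]
width: -0.0
gripper_force: 0.0
clock: 2.77
eef_pos: [569.0, -29.7, 333.2]
tool_rot: [-3.135, 0.001, -0.065]
force: [-0.2, 1.8, 0.2]
width: 0.2
gripper_force: 0.0
[[0.998, -0.069, -0.0, 568.845], [-0.069, -0.998, 0.003, -34.407], [-0.0, -0.003, -1.0, 333.28], [0.0, 0.0, 0.0, 1.0]] [[-0.0, 0.966, 0.26, 66.217], [1.0, 0.0, -0.0, -0.223], [-0.0, 0.26, -0.966, -140.429], [0.0, 0.0, 0.0, 1.0]]
jaw [(0.8, [211.0, 108.0, 287.0, 170.0])]
clamp [(0.78, [210.0, 130.0, 240.0, 173.0]), (0.61, [472.0, 104.0, 512.0, 157.0])]
lid [(0.81, [329.0, 83.0, 467.0, 135.0]), (0.55, [207.0, 108.0, 289.0, 172.0])]
phone [(0.88, [387.0, 284.0, 418.0, 305.0]), (0.86, [313.0, 109.0, 416.0, 159.0])]
cup [(0.59, [69.0, 128.0, 146.0, 189.0]), (0.2, [210.0, 110.0, 287.0, 171.0])]
```

View pics/w1.png

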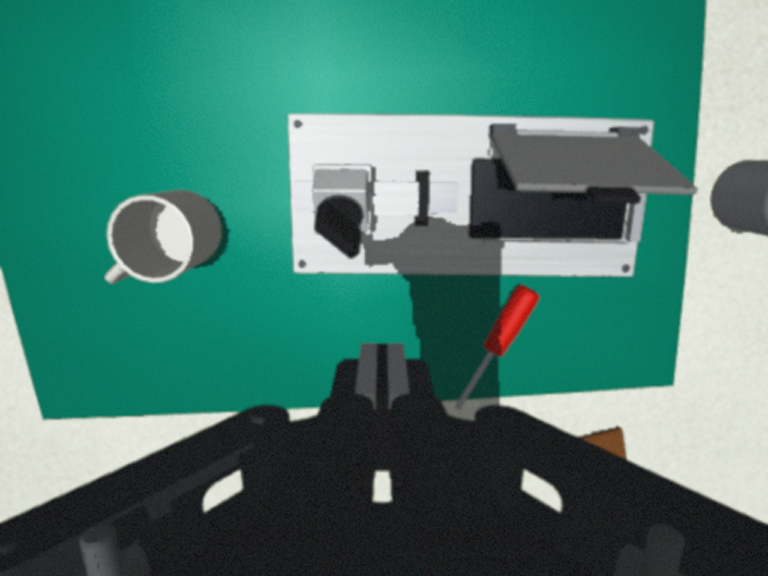

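Wrist view (768 px image): plate corners at (288,114), (652,121), (634,275) and (294,273). The knob wing runs from about (322,205) to (352,252), the rubber face is at (422,197), the phone end at (472,200), the mug at (155,235), and the lid tab at (615,195).

```bash
cat >> h.py <<'E'
def load(f):
    d=np.load(f,allow_pickle=True); return {k:(d[k] if d[k].ndim else d[k].item()) for k in d.files}
E
python3 - <<'E'
from h import *
p=load('w1.npz'); P=cloud(p)
W=np.array([at_h(p,u/1.5,v/1.5,16)[:2] for u,v in ((288,114),(652,121),(634,275),(294,273))])
L=np.array([(75,170),(75,-170),(-75,-170),(-75,170)])
c=W.mean(0); H=(L.T@(W-c)); U,S,Vt=np.linalg.svd(H); Rm=(U@Vt).T
yaw=np.arctan2(Rm[1,0],Rm[0,0]); print('jig',c,yaw,(( L@Rm.T+c)-W).round(1).tolist())
np.savez('jig.npz',c=c,yaw=yaw)
J=P.copy(); J[...,:2]=(P[...,:2]-c)@Rm
def s(n,u,v): print(n,J[int(v/1.5),int(u/1.5)].round(1),P[int(v/1.5),int(u/1.5)].round(1))
for n,u,v in (('wing up',332,208),('wing mid',338,225),('wing low',350,245),('wing l2',345,238),('head',340,180),('head2',355,185),('blocktop',320,190),('face',422,195),('phone end',478,200),('plate',560,255),('plate2',400,130),('tab',612,195),('lid edge',600,188),('lid edgeL',530,187),('lid mid',570,160),('lid near hinge',520,136),('cup rim',190,240)): s(n,u,v)
# head/knob clouds
M=(abs(J[...,0])<60)&(J[...,1]>60)&(J[...,1]<165)&(J[...,2]>30)
K=M&(p['color'].max(-1)<60)&(J[...,2]>70); print('dark', K.sum(), J[K].min(0).round(),J[K].max(0).round())
G=M&~K; print('grey',J[G].min(0).round(),J[G].max(0).round())
k=J[K]; top=k[(k@[-.574,0,.819])>(k@[-.574,0,.819]).max()-6]
h=(k@[-.574,0,.819]); print('h pct',np.percentile(h,[5,25,50,75,95]))
s_=k@[.819,0,.574]; t=h>np.percentile(h,95)-8; ab=np.c_[s_[t],k[t,1]]; m=ab.mean(0); w,v=np.linalg.eigh(np.cov((ab-m).T)); print('wing centre s,y',m,'dir',v[:,1],'ext',np.ptp((ab-m)@v,0), t.sum())
hh=np.percentile(h,97)-7; print('grip jig', m[0]*.819-hh*.574, m[1], m[0]*.574+hh*.819)
E
```

```text
jig [ 595.51294507 -111.945519  ] -0.07137473283872349 [[0.3, 1.6], [1.8, -2.9], [-1.5, -0.3], [-0.6, 1.6]]
wing up [ -2.3 121.7  92.4] [601.9   9.6  92.4]
wing mid [-15.4 116.4 100.8] [588.4   5.2 100.8]
wing low [-30.5 107.  102.4] [572.7  -3.  102.4]
wing l2 [-24.6 110.5 102.2] [578.9   0.  102.2]
head [ 18.2 116.8  78.1] [622.    3.2  78.1]
head2 [ 14.8 104.4  81.9] [617.8  -8.9  81.9]
blocktop [ 11.5 131.5  88. ] [616.4  18.4  88. ]
face [ 3.3 46.  31.2] [602.1 -66.3  31.2]
phone end [-0.9 -6.5 23.1] [ 594.2 -118.4   23.1]
plate [-54.6 -93.   13.6] [ 534.5 -200.8   13.6]
plate2 [62.  66.9 14.1] [662.1 -49.6  14.1]
tab [ 12.7 -77.3 142.3] [ 602.7 -189.9  142.3]
lid edge [ 17.2 -72.7 132.3] [ 607.5 -185.7  132.3]
lid edgeL [ 34.   79.8 473.6] [635.1 -34.7 473.6]
lid mid [ 36.7 -66.9  85.5] [ 627.3 -181.3   85.5]
lid near hinge [ 56.7 -37.7  37.7] [ 649.4 -153.6   37.7]
cup rim [-32.5 247.1  72.3] [580.7 136.8  72.3]
dark 31763 [-42.  60.  75.] [ 34. 140. 474.]
grey [-44.  60.  30.] [ 34. 142. 474.]
h pct [307.0490727  335.34733673 346.65165357 353.29422939 357.8690037 ]
wing centre s,y [227.4370824   95.80419202] dir [-0.28509835  0.95849827] ext [86.89871635 80.70876119] 12281
grip jig -15.462888377008511 95.8041920209311 418.38865953437084
```

```bash
cat >> h.py <<'E'
def jigc(P):
    j=np.load('jig.npz'); a=float(j['yaw']); Rm=np.array([[np.cos(a),-np.sin(a)],[np.sin(a),np.cos(a)]]); J=P.copy(); J[...,:2]=(P[...,:2]-j['c'])@Rm; return J
def knob(p):
    J=jigc(cloud(p)); lum=p['color'].max(-1)
    M=(abs(J[...,0])<70)&(J[...,1]>20)&(J[...,1]<165)&(J[...,2]>40)&(J[...,2]<135)
    k=J[M&(lum<60)]; h=k@[-.574,0,.819]; s=k@[.819,0,.574]; t=h>np.percentile(h,97)-8
    ab=np.c_[s[t],k[t,1]]; r=cv2.minAreaRect(ab.astype(np.float32)); hh=np.percentile(h,97)-7; m=r[0]
    g=J[M&(lum>=60)]
    return dict(rect=r,n=int(t.sum()),top=h.max(),grip=np.round([m[0]*.819-hh*.574,m[1],m[0]*.574+hh*.819],1),block=(np.percentile(g,1,0).round(),np.percentile(g,99,0).round()))
E
python3 - <<'E'
from h import *
p=load('w1.npz'); print(knob(p)); j=np.load('jig.npz')
q=snap('side'); k=knob(q); print(k); q=snap('scene'); print(knob(q))
E
```

```text
{'rect': ((40.42747497558594, 116.72164916992188), (40.46333312988281, 9.494831085205078), 39.46058654785156), 'n': 306, 'top': np.float64(104.4242735148181), 'grip': array([-22.3, 116.7, 102.2]), 'block': (array([-40.,  92.,  55.]), array([ 31., 140., 110.]))}
{'rect': ((38.320125579833984, 115.71656799316406), (44.363407135009766, 13.504223823547363), 42.6506233215332), 'n': 66, 'top': np.float64(108.07125034097918), 'grip': array([-24.9, 115.7, 102.3]), 'block': (array([-31.,  91.,  46.]), array([ 28., 137.,  91.]))}
{'rect': ((42.63490676879883, 112.48556518554688), (40.44899368286133, 10.741584777832031), 41.18918991088867), 'n': 57, 'top': np.float64(102.79361886107993), 'grip': array([-19.8, 112.5, 102.5]), 'block': (array([-35.,  89.,  41.]), array([ 32., 137., 104.]))}
```

```bash
python3 -m handwheel '[{"delta_pos":[1.3,3.3,0],"yaw":0},{"delta_pos":[1.3,3.3,0],"yaw":0},{"delta_pos":[1.3,3.3,0],"yaw":0},{"delta_pos":[0,0,-4],"yaw":0},{"delta_pos":[0,0,-4],"yaw":0},{"delta_pos":[0,0,-4],"yaw":0},{"delta_pos":[0,0,-4],"yaw":0},{"delta_pos":[0,0,-4],"yaw":0},{"delta_pos":[0,0,-3.5],"yaw":0},{"delta_pos":[0,0,0],"yaw":0}]' -1
python3 - <<'E'
from h import *
p=snap('wrist'); np.savez('w2.npz',**p); save(p,'w2.png',None,1.3); T=pose(); print(T[:3,3],jigc(T[:3,3]))
E
```

```text
clock: 4.0
eef_pos: [602.3, 57.5, 91.4]
tool_rot: [3.139, 0.013, -0.078]
force: [-0.8, 0.9, -0.8]
width: -0.1
gripper_force: 0.0
[604.77726565  57.81545989  95.05008478] [ -2.86562665 169.98942842  95.05008478]
```

View pics/w2.png

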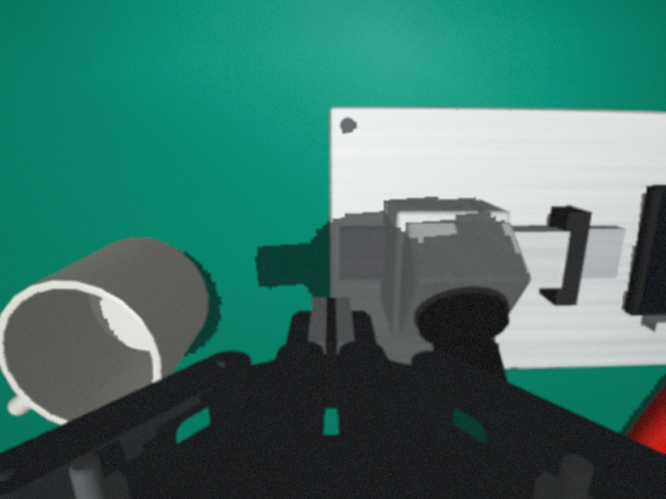

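Fingertips (332,325) stand just left (+y) of the block's back edge (~(390,260)), clear of the mug. Next I go lower and push.

```bash
python3 -m handwheel '[{"delta_pos":[0,0,-1.7],"yaw":0},{"delta_pos":[0,0,-1.6],"yaw":0},{"delta_pos":[0,0,0],"yaw":0},{"delta_pos":[-0.05,-0.8,0],"yaw":0},{"delta_pos":[-0.05,-0.8,0],"yaw":0},{"delta_pos":[-0.05,-0.8,0],"yaw":0},{"delta_pos":[-0.05,-0.8,0],"yaw":0}]'
python3 -m handwheel '[{"delta_pos":[-0.05,-0.6,0],"yaw":0},{"delta_pos":[-0.05,-0.6,0],"yaw":0},{"delta_pos":[-0.05,-0.6,0],"yaw":0}]'
```

```text
clock: 4.63
eef_pos: [608.4, 27.1, 67.8]
tool_rot: [-3.14, -0.006, -0.077]
force: [2.8, 3.9, 6.2]
width: -0.1
gripper_force: 0.0
clock: 4.88
eef_pos: [607.3, 8.5, 67.1]
tool_rot: [-3.14, -0.007, -0.077]
force: [5.0, 3.5, 3.5]
width: -0.0
gripper_force: 0.0
```

```bash
python3 -m handwheel '[{"delta_pos":[-0.03,-0.3,0],"yaw":0},{"delta_pos":[-0.03,-0.3,0],"yaw":0},{"delta_pos":[0,0,0],"yaw":0}]'
python3 -m handwheel '[{"delta_pos":[0,-0.3,0],"yaw":0},{"delta_pos":[0,-0.3,0],"yaw":0},{"delta_pos":[0,0,0],"yaw":0}]'
python3 - <<'E'
from h import *
for n in ('scene','side'):
    p=snap(n); print(n,knob(p)['block'])
E
```

```text
clock: 5.13
eef_pos: [606.8, 1.8, 67.0]
tool_rot: [-3.141, -0.007, -0.078]
force: [5.6, 2.3, 3.6]
width: 0.3
gripper_force: 0.0
clock: 5.38
eef_pos: [607.3, -2.3, 67.4]
tool_rot: [-3.139, -0.008, -0.077]
force: [4.3, 5.6, 5.9]
width: -0.3
gripper_force: 0.0
scene (array([-29.,  44.,  40.]), array([ 32., 132., 118.]))
side (array([-45.,  47.,  48.]), array([ 29., 112., 100.]))
```

```bash
python3 -m handwheel '[{"delta_pos":[0,-0.3,0],"yaw":0},{"delta_pos":[0,0,0],"yaw":0}]'
python3 -m handwheel '[{"delta_pos":[0,-0.3,0],"yaw":0},{"delta_pos":[0,0,0],"yaw":0}]'
python3 -m handwheel '[{"delta_pos":[0,-0.3,0],"yaw":0},{"delta_pos":[0,0,0],"yaw":0}]'
```

```text
clock: 5.65
eef_pos: [608.0, -5.2, 67.7]
tool_rot: [-3.139, -0.009, -0.076]
force: [6.8, 5.7, 5.2]
width: -0.1
gripper_force: 3.2
clock: 5.82
eef_pos: [608.0, -5.2, 67.7]
tool_rot: [-3.136, -0.009, -0.075]
force: [5.9, 10.9, 7.9]
width: 0.3
gripper_force: 4.7
clock: 5.98
eef_pos: [608.0, -5.3, 67.8]
tool_rot: [-3.133, -0.009, -0.073]
force: [6.1, 14.9, 6.9]
width: 0.4
gripper_force: 7.1
```

```bash
python3 -m handwheel '[{"delta_pos":[0,-0.3,0],"yaw":0},{"delta_pos":[0,-0.3,0],"yaw":0},{"delta_pos":[0,0,0],"yaw":0},{"delta_pos":[0,0,0],"yaw":0}]'
python3 -m handwheel '[{"delta_pos":[0,1,0],"yaw":0},{"delta_pos":[0,1.2,0],"yaw":0},{"delta_pos":[0,1.2,0],"yaw":0},{"delta_pos":[0,1,1],"yaw":0},{"delta_pos":[0,0,4],"yaw":0},{"delta_pos":[0,0,4],"yaw":0},{"delta_pos":[-1.5,-1,4],"yaw":0},{"delta_pos":[-2,-2,2],"yaw":0},{"delta_pos":[-2,-2,0],"yaw":0},{"delta_pos":[0,0,0],"yaw":0}]'
python3 - <<'E'
from h import *
p=snap('wrist'); np.savez('w3.npz',**p); save(p,'w3.png',None,1.5); T=pose(); print(T[:3,3]); print(knob(p))
for n in ('scene','side'): print(n,knob(snap(n)))
E
```

```text
clock: 6.32
eef_pos: [607.9, -5.4, 67.9]
tool_rot: [-3.127, -0.008, -0.069]
force: [5.0, 24.2, 7.0]
width: -0.2
gripper_force: 10.5
clock: 7.15
eef_pos: [545.0, -29.4, 215.2]
tool_rot: [3.137, 0.002, -0.084]
force: [-1.8, -0.4, -0.3]
width: 0.5
gripper_force: 0.0
[546.66481748 -27.01898722 214.50745176]
{'rect': ((38.813663482666016, 71.94178771972656), (42.8287353515625, 11.234622955322266), 29.939767837524414), 'n': 697, 'top': np.float64(104.56402611652479), 'grip': array([-23.6,  71.9, 101.3]), 'block': (array([-30.,  47.,  56.]), array([ 29.,  97., 107.]))}
scene {'rect': ((41.59246826171875, 69.09294128417969), (40.484859466552734, 11.050768852233887), 26.51506233215332), 'n': 60, 'top': np.float64(103.24200312024324), 'grip': array([-20.9,  69.1, 102.2]), 'block': (array([-34.,  44.,  40.]), array([ 32.,  93., 100.]))}
side {'rect': ((39.24678039550781, 69.57124328613281), (42.18402099609375, 10.645588874816895), 28.248167037963867), 'n': 60, 'top': np.float64(107.07926732769232), 'grip': array([-24.1,  69.6, 102.8]), 'block': (array([-44.,  45.,  46.]), array([ 28.,  91., 114.]))}
```

View pics/w3.png

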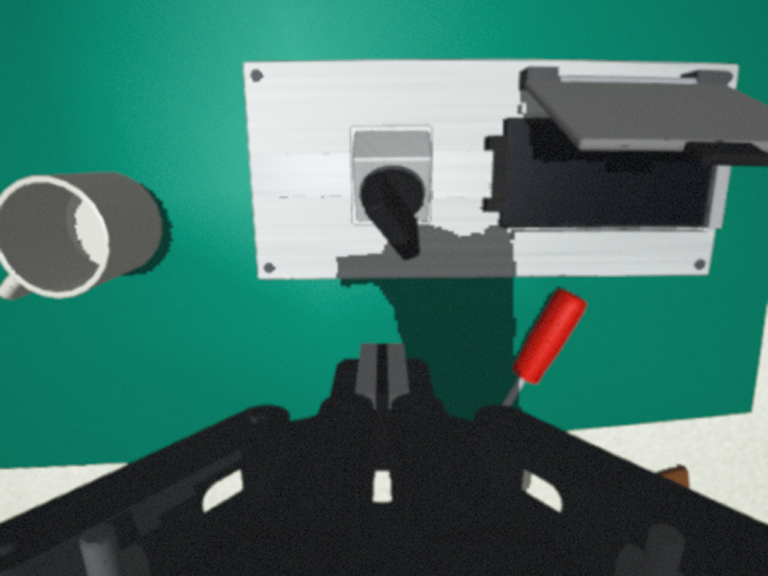

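The jaw has moved up to the phone: the rubber at (490,175) touches the phone end at (505,170). The block is at jig y 47..97 as expected, and the wing is at about 29° to the slope. Next I push the wing's upper end toward -y.

```bash
python3 -m handwheel '[{"delta_pos":[2.7,1.4,0],"yaw":0},{"delta_pos":[2.7,1.4,0],"yaw":0},{"delta_pos":[0,0,0],"yaw":0},{"delta_pos":[0,0,-2.8],"yaw":0},{"delta_pos":[0,0,-2.8],"yaw":0},{"delta_pos":[0,0,-2.8],"yaw":0},{"delta_pos":[0,0,-2.7],"yaw":0},{"delta_pos":[0,0,0],"yaw":0},{"delta_pos":[0,0,0],"yaw":0}]'
python3 - <<'E'
from h import *
T=pose(); print(T[:3,3], jigc(T[:3,3]))
E
```

```text
clock: 8.05
eef_pos: [602.2, 5.4, 100.7]
tool_rot: [3.141, 0.004, -0.076]
force: [-0.0, -0.5, 0.3]
width: -0.1
gripper_force: 0.0
[602.19271379   5.38557358 100.72103197] [ -1.70460538 117.50871847 100.72103197]
```

```bash
python3 -m handwheel '[{"delta_pos":[-0.1,-0.6,0.2],"yaw":0},{"delta_pos":[-0.04,-0.6,0],"yaw":0},{"delta_pos":[-0.04,-0.6,0],"yaw":0},{"delta_pos":[0,0,0],"yaw":0}]'
python3 -m handwheel '[{"delta_pos":[-0.04,-0.5,0],"yaw":0},{"delta_pos":[-0.04,-0.5,0],"yaw":0},{"delta_pos":[0,0,0],"yaw":0}]'
python3 - <<'E'
from h import *
p=snap('wrist'); T=pose(); print(jigc(T[:3,3])); print(knob(p)['rect'])
for n in ('scene','side'): print(n,knob(snap(n)))
E
```

```text
clock: 8.38
eef_pos: [602.3, -16.2, 105.9]
tool_rot: [3.14, -0.003, -0.08]
force: [-0.5, -0.1, 0.7]
width: -0.1
gripper_force: 0.0
clock: 8.63
eef_pos: [603.1, -20.6, 106.0]
tool_rot: [-3.137, -0.005, -0.077]
force: [1.5, 4.6, 3.4]
width: 0.2
gripper_force: 2.8
[  0.96870802  91.69645019 105.97793652]
((81.94979858398438, 91.46414184570312), (11.764105796813965, 26.77176284790039), 2.0219385623931885)
scene {'rect': ((53.9337158203125, 74.03904724121094), (68.38482666015625, 12.395293235778809), 21.76569175720215), 'n': 76, 'top': np.float64(108.47105768007144), 'grip': array([-11.6,  74. , 110.5]), 'block': (array([-34.,  44.,  41.]), array([ 32.,  95., 131.]))}
side {'rect': ((47.52699279785156, 79.25677490234375), (62.31664276123047, 25.51667022705078), 17.68655776977539), 'n': 87, 'top': np.float64(115.97389358856476), 'grip': array([-18.6,  79.3, 109.3]), 'block': (array([-45.,  46.,  41.]), array([ 29.,  94., 115.]))}
```

```bash
python3 -m handwheel '[{"delta_pos":[-0.3,0.2,-0.3],"yaw":0},{"delta_pos":[-0.2,-0.4,-0.2],"yaw":0},{"delta_pos":[-0.03,-0.4,0],"yaw":0},{"delta_pos":[-0.03,-0.4,0],"yaw":0},{"delta_pos":[0,0,0],"yaw":0}]'
python3 -m handwheel '[{"delta_pos":[-0.04,-0.4,0],"yaw":0},{"delta_pos":[-0.04,-0.4,0],"yaw":0},{"delta_pos":[0,0,0],"yaw":0}]'
python3 - <<'E'
from h import *
T=pose(); print(jigc(T[:3,3]))
E
```

```text
clock: 9.2
eef_pos: [603.6, -29.2, 103.8]
tool_rot: [-3.135, -0.018, -0.075]
force: [8.6, 7.4, 14.7]
width: -0.0
gripper_force: 8.8
clock: 9.45
eef_pos: [602.2, -39.6, 103.3]
tool_rot: [-3.138, -0.017, -0.076]
force: [8.0, 3.2, 8.3]
width: -0.1
gripper_force: 4.8
[  1.55850612  72.6395239  103.28833835]
```

```bash
python3 -m handwheel '[{"delta_pos":[0.3,0.2,2],"yaw":0},{"delta_pos":[0,2,3.5],"yaw":0},{"delta_pos":[-2,2,3.3],"yaw":0},{"delta_pos":[-2,0,3],"yaw":0},{"delta_pos":[-2,0,0],"yaw":0},{"delta_pos":[0,0,0],"yaw":0}]'
python3 - <<'E'
from h import *
p=snap('wrist'); T=pose(); print(T[:3,3],jigc(T[:3,3])); print(knob(p))
for n in ('scene','side'): print(n,knob(snap(n))); save(p,'w4.png',(150,0,512,250),2)
E
```

```text
clock: 9.95
eef_pos: [534.8, -0.5, 217.7]
tool_rot: [3.141, 0.001, -0.077]
force: [-0.9, -0.8, -0.3]
width: -0.1
gripper_force: 0.0
[536.40043876  -0.72999555 216.91400663] [-66.89324043 106.7168002  216.91400663]
{'rect': ((38.758201599121094, 72.44349670410156), (11.129071235656738, 43.0806770324707), 51.500030517578125), 'n': 755, 'top': np.float64(104.42123639833778), 'grip': array([-23.6,  72.4, 101.2]), 'block': (array([-35.,  49.,  54.]), array([ 30.,  97., 109.]))}
scene {'rect': ((41.52411651611328, 67.37916564941406), (11.27765941619873, 39.07590103149414), 52.20463943481445), 'n': 29, 'top': np.float64(104.11921667192112), 'grip': array([-21.5,  67.4, 103. ]), 'block': (array([-25.,  45.,  41.]), array([32., 92., 96.]))}
side {'rect': ((38.50034713745117, 68.85072326660156), (12.060948371887207, 39.28445053100586), 50.85165023803711), 'n': 57, 'top': np.float64(107.6492773169994), 'grip': array([-25. ,  68.9, 102.7]), 'block': (array([-42.,  45.,  49.]), array([ 28.,  93., 100.]))}
```

View pics/w4.png

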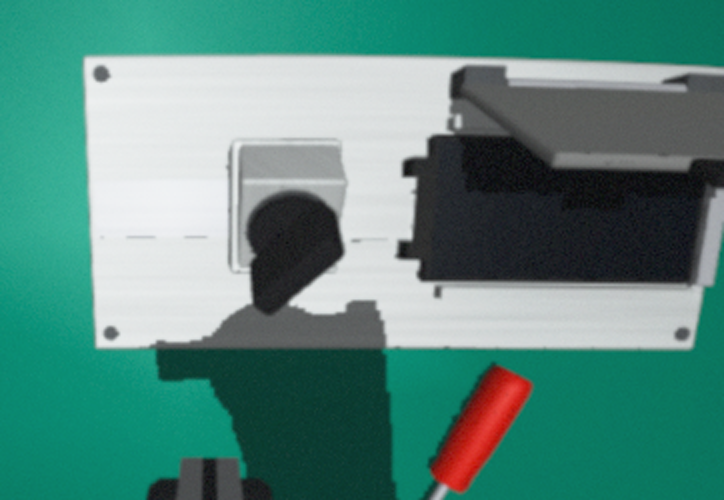

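The wing now lies at about -38.5° to the slope, so clamp ≈ 1.37 rad, in all three views, and the jaw (block y 47..97) has stayed put. On to the lid: tab at jig (13,-77,142), hinge at x≈60, z≈35, so it's open about 67°.

```bash
python3 -m handwheel '[{"delta_pos":[1.8,-3.25,0.5],"yaw":0},{"delta_pos":[1.8,-3.25,0.5],"yaw":0},{"delta_pos":[1.8,-3.25,0],"yaw":0},{"delta_pos":[1.8,-3.25,0],"yaw":0},{"delta_pos":[1.8,-3.25,0],"yaw":0},{"delta_pos":[1.8,-3.25,0],"yaw":0},{"delta_pos":[0,0,0],"yaw":0},{"delta_pos":[0,0,0],"yaw":0}]'
python3 - <<'E'
from h import *
T=pose(); print(T[:3,3],jigc(T[:3,3]))
for n in ('scene','side'):
    J=jigc(cloud(snap(n))); M=(abs(J[...,1]+80)<55)&(abs(J[...,0])<75)&(J[...,2]>45)&(J[...,2]<130)
    k=J[M]; l=k[:,[0,2]]; f=cv2.fitLine(l.astype(np.float32),cv2.DIST_HUBER,0,.01,.01).ravel(); print(n,len(k),f, 'x at z35',f[2]+(35-f[3])*f[0]/f[1],'x at 120',f[2]+(120-f[3])*f[0]/f[1])
E
```

```text
clock: 10.77
eef_pos: [646.1, -199.0, 223.7]
tool_rot: [3.14, 0.002, -0.082]
force: [-0.1, 0.8, -0.3]
width: 0.4
gripper_force: 0.0
[ 646.13348308 -199.00733343  223.7398882 ] [ 56.70039233 -83.23018628 223.7398882 ]
scene 1318 [ 0.38714194 -0.92202014 36.250477   88.667046  ] x at z35 58.784435 x at 120 23.094257
side 127 [  0.42396376  -0.90567917  28.207733   104.90991   ] x at z35 60.933746 x at 120 21.143806
```

```bash
python3 -m handwheel '[{"delta_pos":[0,0,-3.4],"yaw":0},{"delta_pos":[0,0,-3.4],"yaw":0},{"delta_pos":[0,0,-3.3],"yaw":0},{"delta_pos":[0,0,0],"yaw":0},{"delta_pos":[-0.7,0.05,0],"yaw":0},{"delta_pos":[-0.7,0.05,0],"yaw":0},{"delta_pos":[0,0,0],"yaw":0}]'
python3 - <<'E'
from h import *
T=pose(); print(T[:3,3],jigc(T[:3,3]))
E
```

```text
clock: 11.45
eef_pos: [631.8, -194.3, 127.5]
tool_rot: [3.141, -0.002, -0.077]
force: [0.1, -0.8, 1.0]
width: -0.0
gripper_force: 0.0
[ 631.79314749 -194.34725925  127.45707729] [ 42.06423938 -79.6046459  127.45707729]
```

```bash
python3 -m handwheel '[{"delta_pos":[-0.5,0.03,-0.5],"yaw":0},{"delta_pos":[-0.5,0.03,-0.5],"yaw":0},{"delta_pos":[-0.6,0.04,-0.4],"yaw":0},{"delta_pos":[-0.66,0.05,-0.43],"yaw":0},{"delta_pos":[-0.63,0.04,-0.48],"yaw":0},{"delta_pos":[-0.57,0.04,-0.53],"yaw":0},{"delta_pos":[-0.53,0.04,-0.57],"yaw":0},{"delta_pos":[0,0,0],"yaw":0}]'
python3 - <<'E'
from h import *
T=pose(); print(jigc(T[:3,3]))
J=jigc(cloud(snap('scene'))); M=(abs(J[...,1]+80)<55)&(abs(J[...,0])<75)&(J[...,2]>45)&(J[...,2]<90); k=J[M]; l=k[:,[0,2]]; print(cv2.fitLine(l.astype(np.float32),cv2.DIST_HUBER,0,.01,.01).ravel())
E
```

```text
clock: 12.12
eef_pos: [589.8, -191.4, 89.2]
tool_rot: [-3.141, 0.004, -0.078]
force: [-0.7, 0.4, 0.3]
width: -0.3
gripper_force: 0.0
[-4.29125167e-02 -7.96441531e+01  8.92372846e+01]
[ 0.7870119 -0.6169378 19.6729    66.00794  ]
```

```bash
python3 -m handwheel '[{"delta_pos":[-0.4,0.03,-0.45],"yaw":0},{"delta_pos":[-0.3,0.02,-0.45],"yaw":0},{"delta_pos":[-0.36,0.03,-0.7],"yaw":0},{"delta_pos":[-0.3,0.02,-0.72],"yaw":0},{"delta_pos":[-0.23,0.02,-0.75],"yaw":0},{"delta_pos":[-0.17,0,-0.77],"yaw":0},{"delta_pos":[-0.1,0,-0.6],"yaw":0},{"delta_pos":[0,0,0],"yaw":0}]'
python3 -m handwheel '[{"delta_pos":[0,0,-0.3],"yaw":0},{"delta_pos":[0,0,-0.3],"yaw":0},{"delta_pos":[0,0,0],"yaw":0}]'
```

```text
clock: 12.83
eef_pos: [572.3, -190.0, 44.6]
tool_rot: [-3.141, 0.003, -0.077]
force: [-0.2, -1.0, -0.1]
width: -0.3
gripper_force: 0.0
clock: 13.08
eef_pos: [573.7, -190.3, 40.0]
tool_rot: [-3.142, -0.0, -0.077]
force: [-0.1, -0.6, 0.1]
width: 0.3
gripper_force: 0.0
```

```bash
python3 -m handwheel '[{"delta_pos":[0,0,-0.3],"yaw":0},{"delta_pos":[0,0,-0.3],"yaw":0},{"delta_pos":[0,0,0],"yaw":0}]'
python3 -m handwheel '[{"delta_pos":[0,0,-0.3],"yaw":0},{"delta_pos":[0,0,-0.3],"yaw":0},{"delta_pos":[0,0,0],"yaw":0}]'
python3 - <<'E'
from h import *
for n in ('scene','side'):
    J=jigc(cloud(snap(n)))
    M=(abs(J[...,1]+80)<60)&(J[...,0]>-60)&(J[...,0]<50)&(J[...,2]>15)&(J[...,2]<70)&(abs(J[...,1]+80)>22)
    k=J[M]; print(n,M.sum(),[ (x,np.median(k[abs(k[:,0]-x)<8,2]).round(1)) for x in (-30,-10,10,30,45)])
E
```

```text
clock: 13.33
eef_pos: [574.1, -190.5, 35.1]
tool_rot: [3.141, -0.001, -0.077]
force: [-0.2, -0.3, 5.2]
width: 0.1
gripper_force: 2.4
clock: 13.58
eef_pos: [574.1, -190.6, 34.4]
tool_rot: [3.141, -0.002, -0.078]
force: [-12.0, 5.1, 46.6]
width: 0.1
gripper_force: 23.3
scene 842 [(-30, np.float64(34.4)), (-10, np.float64(34.3)), (10, np.float64(35.0)), (30, np.float64(34.9)), (45, np.float64(35.2))]
side 775 [(-30, np.float64(33.9)), (-10, np.float64(34.4)), (10, np.float64(34.4)), (30, np.float64(34.2)), (45, np.float64(34.1))]
```

Lid level at 34–35 mm, so it's closed. Next I retreat and check.

```bash
python3 -m handwheel '[{"delta_pos":[0,0,1.5],"yaw":0},{"delta_pos":[0,0,3],"yaw":0},{"delta_pos":[0,0,4],"yaw":0},{"delta_pos":[0,0,4],"yaw":0},{"delta_pos":[0,0,4],"yaw":0},{"delta_pos":[-2,2,4],"yaw":0},{"delta_pos":[-3,2.5,0],"yaw":0},{"delta_pos":[0,2,0],"yaw":0},{"delta_pos":[0,0,0],"yaw":0},{"delta_pos":[0,0,0],"yaw":0}]'
python3 - <<'E'
from h import *
p=snap('wrist'); save(p,'w5.png',None,1.5); print(knob(p))
for n in ('scene','side'):
    q=snap(n); J=jigc(cloud(q)); print(knob(q)['rect'],knob(q)['block'])
    M=(abs(J[...,1]+80)<60)&(J[...,2]>15)&(J[...,2]<70)
    k=J[M]; print(n,[ (x,np.median(k[abs(k[:,0]-x)<8,2]).round(1)) for x in (-30,-10,10,30,45)])
E
```

```text
clock: 14.52
eef_pos: [527.0, -127.1, 228.0]
tool_rot: [-3.141, -0.001, -0.075]
force: [-0.1, -0.6, 0.1]
width: -0.1
gripper_force: 0.0
{'rect': ((39.111534118652344, 70.86644744873047), (12.256160736083984, 42.26683044433594), 49.29495620727539), 'n': 608, 'top': np.float64(104.26042894580671), 'grip': array([-23.2,  70.9, 101.3]), 'block': (array([-37.,  47.,  42.]), array([30., 93., 99.]))}
((41.64158248901367, 67.52340698242188), (10.817037582397461, 38.166908264160156), 52.14044189453125) (array([-27.,  45.,  42.]), array([32., 92., 95.]))
scene [(-30, np.float64(34.7)), (-10, np.float64(34.9)), (10, np.float64(35.2)), (30, np.float64(35.0)), (45, np.float64(35.2))]
((38.19015121459961, 65.29827880859375), (11.057511329650879, 35.74922561645508), 64.81561279296875) (array([-43.,  45.,  44.]), array([28., 94., 98.]))
side [(-30, np.float64(34.4)), (-10, np.float64(34.2)), (10, np.float64(34.2)), (30, np.float64(34.3)), (45, np.float64(34.4))]
```

View pics/w5.png

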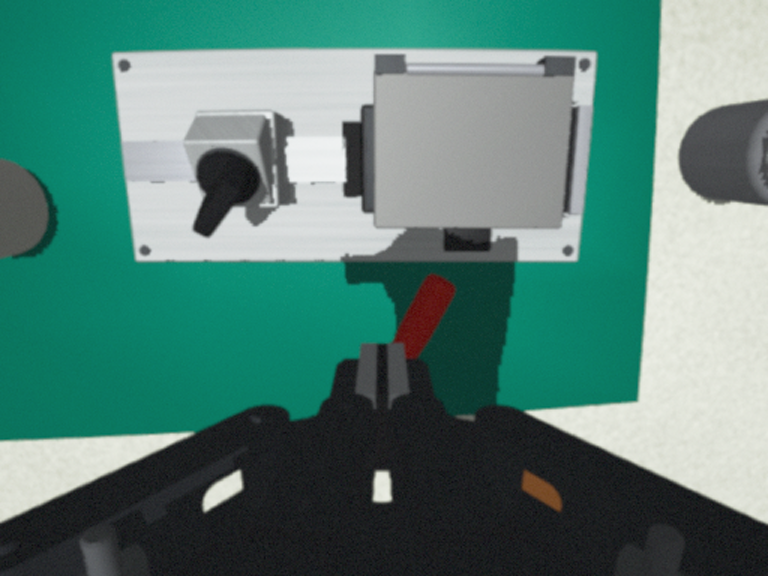

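Lid closed (375–575, 75–228), the rubber face (353,160) against the phone end (368,160), the phone's other end (573,160) at the fence, and the knob turned. The mug, can and driver haven't moved.

```bash
python3 -c "
from cell import ctrl; print(ctrl.finish_job())"
```

```text
the job is handed in; nothing more can be done
None
```

I handed the job in at about 14.5 s of the 51 s. By camera, the jaw is at about 0.050 m against the phone, the clamp knob is at about 1.37 rad and the lid is level (closed); the mug, can and screwdriver look untouched. No verdict came back.

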